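# Set the applicator guide with the knurled wheel

## Task

Set the running width of the drawdown plate: with a fingertip laid on top of the knurled wheel, roll the wheel so that the sliding guide closes in on the film applicator until its pointer stands level with the point of the index tab, and leave it there. Move the guide by the wheel alone, grasp and lift nothing, and do not shift the index tab, the applicator or the things standing round the plate.

Things in the scene. Friction and masses are not known exactly. Their poses are not given: they have to be found in the camera images.
- fixture: drawdown plate fixed to the bench, grey painted metal, 200 (x) x 180 (y) x 12 mm; origin at the centre of its underside, x the way the guide closes (away from the robot at yaw 0), z up. A steel guide bar is fixed across its far end, a parallel bar slides nearer the robot; along its right edge a grey wheel housing 84 x 44 mm, top at 60 mm; along its left edge a dark graduated rail
- wheel: knurled steel wheel, 56 mm diameter, 28 mm wide, only its top 10 mm out of the housing; origin at its centre on the axle, which lies along the fixture's y. Light friction (about 1.5 N at the rim), stays where left. Rolling the top towards the fixture's +x closes the guide, -x opens it: 0.57 mm of guide per mm of rim travel, so it takes several strokes
- wheel_top (a point): fixed point at the top of the wheel's rim, middle of its width, 70 mm above the bench: where the fingertip is laid. Axes as the fixture's
- guide: the sliding guide: steel bar 14 (x) x 100 (y) x 20 mm, its top 33 mm above the bench, geared to the wheel; slides along the fixture's x; origin at the middle of its underside. It meets the applicator 4 mm or more past the tab
- guide_point (a point): tip of the pointer on the left end of the sliding guide, on its centre line, 31.5 mm above the bench. Axes as the fixture's. At the start it is 19 to 55 mm short of the tab (towards the fixture's -x)
- tab_point (a point): tip of the index tab, a 16 mm steel slider with a clamp screw on the left rail, pointing at the guide's pointer, 31 mm above the bench. Its place along the rail varies and is kept. Axes as the fixture's; the guide is set when guide_point and tab_point have the same x in the fixture's frame
- applicator: loose steel film applicator, open rectangular frame 79 (x) x 90 (y) x 32 mm, standing on the plate against the fixed guide, between the two guides; origin at the centre of its underside; to be left alone
- jar: loose small black sample jar, 48 mm across, 56 mm high, standing in front of the plate; origin at the centre of its underside; to be left alone
- tube: loose putty tube, 42 x 128 x 28 mm, lying in front of the plate; origin at the centre of its underside; to be left alone
- weight: loose brass weight, 33 mm across, 42 mm high, behind the plate; origin at the centre of its underside; to be left alone
- weight_small: loose smaller brass weight, 26 mm across, 34 mm high, behind the plate; origin at the centre of its underside; to be left alone

How it is judged:
By the outcome, as a careful person would: the job done as asked, in the order asked, and still so for the second after the job is handed in, with the robot touching nothing.
It also fails if it takes over 58 s, if anything falls off the work surface, if the arm or the gripper's body presses on something with over 40 N, if the wrist force passes 120 N, or if a joint passes its speed limit or range.

## Robot

A 6-joint arm with a two-finger parallel gripper is mounted at the origin on the work surface; the furniture and walls round the work are solid. World frame = base frame: x ahead of the robot, y to its left, z up, the work surface at z = 0. Lengths are in m, angles in rad, forces in N, time in s.
With the tool pointing down it reaches from about 0.3 to 0.85 m from the base axis. Payload 4.2 kg.
Tool frame: the origin (TCP) lies at the very end of the fingers, on their centre line; the grasp point (between the pads) lies 19 mm behind it; z points along the fingers, y is the direction in which the jaws open and shut (so a half turn about z gives the same grasp; the last joint's range is limited). The gripper opens to 91 mm and grips with 3 to 60 N. Pads are 32 mm wide; open, the fingers measure 118 mm over their backs; the gripper's body (76 mm by 178 mm) begins 60 mm behind the grasp point.
Start: joints at [-1.141, 0.32, 1.565, -0, 1.257, -0.02], TCP at [0.25, -0.518, 0.214] pointing down, gripper open.
Joint ranges: [-3.11, 3.11], [-0.84, 2.01], [0.21, 2.61], [-1.34, 4.49], [0.05, 2.63], [-2.56, 2.56]. Speed limits (rad/s): [2.57, 2.57, 3.14, 3.14, 3.14, 3.14].

## Interface

Orientations are given as a unit quaternion [x, y, z, w].
In Python, from bench import bot gives the robot as it stands. Calls block until the motion is done:
- bot.move_pose(position, orientation): joint-space move of the TCP to a pose.
- bot.move_linear(position, ori=None, feed=0.15, guard=None): straight line of the TCP; ori=None keeps the orientation; feed is the mean speed in m/s. With guard (N) it stops when the force on the tool has changed by that much, and returns True; else False.
- bot.move_j(angles): joint-space move.
- bot.move_gripper(opening): finger opening in m; the grip force is fixed at half the most; returns when the fingers have stopped.
- bot.dwell(seconds).
- bot.ik(position, orientation): joint angles nearest the present ones, or None.
- bot.state(): the state.
- bot.snapshot(name): name is "side" or "top"; returns (picture, depth): 420x560x3 uint8, red, green, blue; 420x560 float32, m along the optical axis (not along the pixel's ray), 0 where there is no reading.
- bot.calibration(name): a dict with "fx", "fy", "cx", "cy" (pixels), "T" (4x4, takes a point from camera to world coordinates). Camera axes: x right, y up, looking along -z (the intrinsics and any distortion apply to the point x, -y, -z); pixel columns grow to the right and rows downward; lengths in m; the calibration is good to about 2 mm. A picture is of the moment at which its call begins. calibration takes no time and is no camera call.
A pose or a line that the arm cannot do raises bot.PlanningError and nothing moves.
- bot.finish_job(): hands the job in, once; it reports no verdict.
The state is a dict: "time_s": time; "qpos": joint angles; "joint_velocities": joint speeds; "joint_torque": joint torques, N m; "tool_pos": TCP position; "eef_rot": TCP orientation; "ft_force": force on the tool from outside, world axes, zero at the start; "ft_torque": the same for the moment, N m; "gripper_width": finger opening in m.
Only numpy, scipy, OpenCV 4.12 (cv2) and the standard library are available. Lean on these libraries where they do the work, as an engineer would, in place of code of your own. Each camera call takes 0.05 s, during which the arm holds its last target. There are 200 camera calls.

## Working session

There is one attempt and no reset: what is moved stays moved. The work goes in short steps, each a Python script; the robot and the scene stay as the last script left them, time stands still between calls to the robot, and variables do not carry over. Pictures are saved under pics/ and viewed, on a budget of 10 in all, crops included, one or two more only if the job needs it, and the job is handed in when it is done.

```bash
mkdir -p pics
cat > h.py <<'E'
import numpy as np, cv2
from bench import bot
def snap(n,f):
    p,d=bot.snapshot(n); cv2.imwrite(f'pics/{f}.png',p[:,:,::-1]); np.save(f'pics/{f}.npy',d); return p,d
def px2w(n,u,v,d=None,z=None):
    c=bot.calibration(n);T=np.array(c['T'])
    r=np.array([(u-c['cx'])/c['fx'],-(v-c['cy'])/c['fy'],-1.])
    if z is not None:
        w=T[:3,:3]@r; d=(z-T[2,3])/w[2]
    return T[:3,:3]@(r*d)+T[:3,3]
E
python3 - <<'E'
from h import *
for n in('top','side'):
    snap(n,n+'0');print({k:np.round(v,3).tolist() for k,v in bot.calibration(n).items()})
print(bot.state())
a=cv2.imread('pics/top0.png')
E
```

```text
{'fx': 410.771, 'fy': 410.771, 'cx': 278.793, 'cy': 207.451, 'T': [[0.023, 0.998, -0.054, 0.406], [-1.0, 0.024, 0.004, -0.266], [0.005, 0.054, 0.999, 0.924], [0.0, 0.0, 0.0, 1.0]]}
{'fx': 528.854, 'fy': 528.854, 'cx': 270.027, 'cy': 214.077, 'T': [[-0.963, 0.175, -0.205, 0.306], [-0.269, -0.601, 0.753, 0.391], [0.008, 0.78, 0.626, 0.629], [0.0, 0.0, 0.0, 1.0]]}
{'time_s': 0.1, 'qpos': array([-1.14098766e+00,  3.20232802e-01,  1.56552341e+00, -1.66276037e-06,
        1.25736564e+00, -2.00279796e-02]), 'joint_velocities': array([-6.07443752e-05, -8.09872540e-04, -1.25175183e-03, -7.35042528e-04,
        3.70221714e-05,  3.77267464e-04]), 'joint_torque': array([ 8.78256305e-04, -4.13333094e+01, -2.32509971e+01,  7.29198684e-02,
        4.21956251e-02, -4.55274585e-05]), 'tool_pos': array([ 0.24982874, -0.51741742,  0.21321461]), 'eef_rot': array([ 9.74811984e-01,  2.23026929e-01, -1.56339729e-04, -7.48447303e-04]), 'ft_force': array([-0.04299954,  0.18716539, -0.29352661]), 'ft_torque': array([-0.04581034, -0.00493931,  0.00897661]), 'gripper_width': 0.09135398290524377}
```

View pics/top0.png

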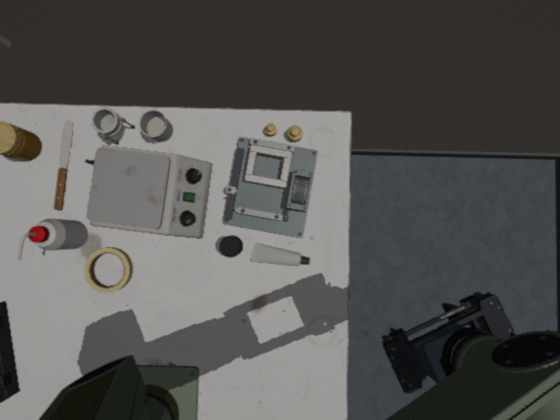

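View pics/side0.png

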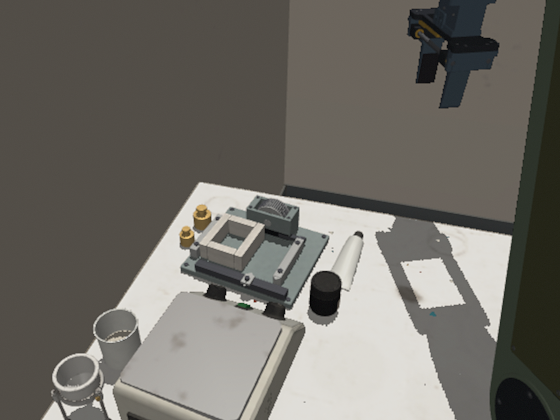

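The top view shows the plate at about (270,187), with the wheel at (300,190), the guide at (258,213) and the tab at about (231,190). In the side view the plate is at about (255,250). I'll enlarge both.

Run:
```python
import cv2
a=cv2.imread('pics/top0.png')[130:245,215:325];cv2.imwrite('pics/t1.png',cv2.resize(a,None,fx=5,fy=5,interpolation=cv2.INTER_CUBIC))
a=cv2.imread('pics/side0.png')[190:310,175:335];cv2.imwrite('pics/s1.png',cv2.resize(a,None,fx=5,fy=5,interpolation=cv2.INTER_CUBIC))
```

```text
(no output)
```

View pics/t1.png

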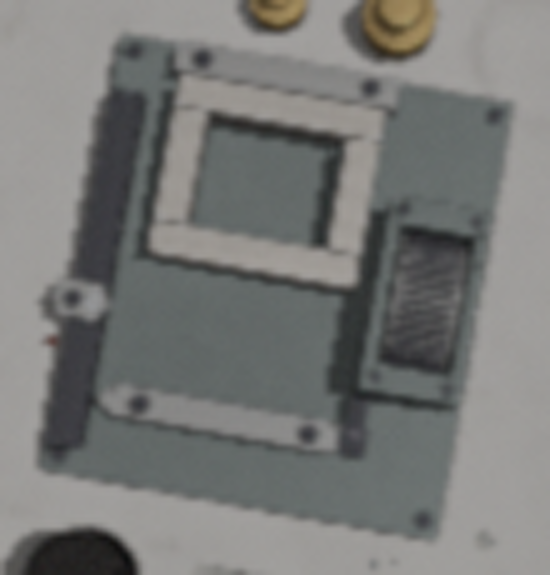

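View pics/s1.png

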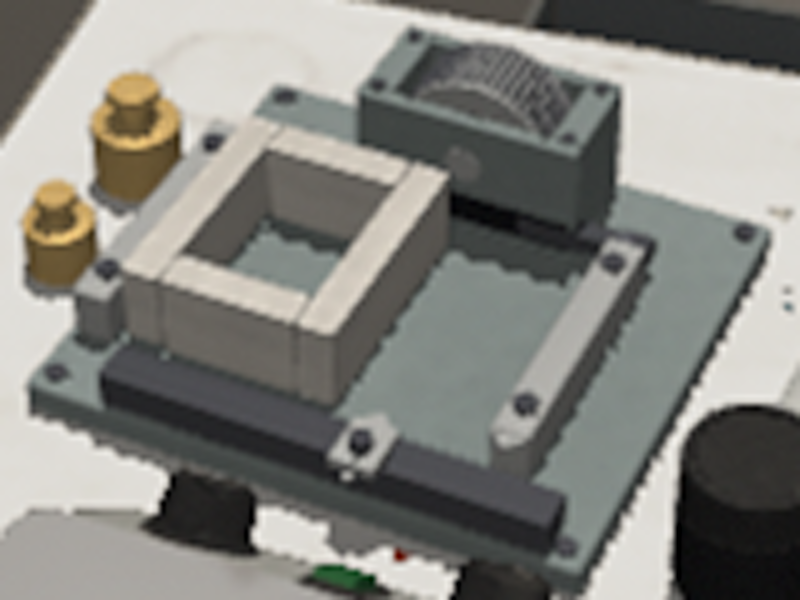

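Top-crop readings: plate corners (120,37), (512,100), (437,540) and (40,468); tab tip (108,301); pointer tip (97,393); wheel window centre (428,299). Side-crop readings: tab tip about (398,424), pointer tip about (495,440).

Run:
```python
from h import *
t=lambda u,v,z:px2w('top',215+(u-2)/5,130+(v-2)/5,z=z)
s=lambda u,v,z:px2w('side',175+(u-2)/5,190+(v-2)/5,z=z)
TL,TR,BR,BL=[t(*p,.012) for p in((120,37),(512,100),(437,540),(40,468))]
O=(TL+TR+BR+BL)/4; X=(TL+TR-BL-BR);X/=np.linalg.norm(X); Y=(TL+BL-TR-BR);Y/=np.linalg.norm(Y)
print(O,np.degrees(np.arctan2(X[1],X[0])),np.degrees(np.arctan2(-Y[0],Y[1])),np.linalg.norm(TL-TR),np.linalg.norm(TL-BL))
f=lambda p:np.round([(p-O)@X,(p-O)@Y],4)
for n,p in dict(tab=t(108,301,.031),gp=t(97,393,.0315),stab=s(398,424,.031),sgp=s(495,440,.0315)).items(): print(n,p,f(p))
w=t(428,299,.062);print('wheel',w,f(w))
# depth check: highest points near the wheel
d=np.load('pics/top0.npy');P=np.array([px2w('top',u,v,d=d[v,u]) for v in range(170,215) for u in range(288,316)])
Q=P[P[:,2]>.0625];print(len(Q),Q.mean(0),f(Q.mean(0)),Q[:,2].max()); H=P[(P[:,2]>.052)];print('house',f(H.mean(0)),len(H))
```

```text
[ 0.50139144 -0.24895487  0.012     ] -8.65154768960528 -8.376097704314212 0.17802266854747548 0.1962271001721963
tab [ 0.49061996 -0.17563446  0.031     ] [-0.0217  0.071 ]
gp [ 0.45032533 -0.17206637  0.0315    ] [-0.0621  0.0686]
stab [ 0.48475156 -0.1745657   0.031     ] [-0.0276  0.0712]
sgp [ 0.453294   -0.17580157  0.0315    ] [-0.0586  0.0654]
wheel [ 0.49173236 -0.31344597  0.062     ] [ 0.0002 -0.0652]
266 [ 0.48967603 -0.31108944  0.07739657] [-0.0022 -0.0632] 0.9237224853363305
house [-0.0009 -0.0638] 733
```

```bash
cat >> h.py <<'E'
yaw=np.radians(-8.5); X=np.array([np.cos(yaw),np.sin(yaw),0]); Q=[np.cos(yaw/2),np.sin(yaw/2),0,0]
W=np.array([.491,-.312,0])
def at(s,z): return W+X*s+[0,0,z]
def stroke(s0,s1,guard=7,dz=0.0):
    bot.move_linear(at(s0,.078),feed=.15)
    hit=bot.move_linear(at(s0,.064),feed=.02,guard=guard)
    p=np.array(bot.state()['tool_pos']);f=bot.state()['ft_force']
    e=p+X*(s1-s0); e[2]-=dz
    bot.move_linear(e,feed=.03)
    f2=bot.state()['ft_force'];p2=bot.state()['tool_pos']
    bot.move_linear(np.array(p2)+[0,0,.012],feed=.1)
    print(hit,np.round(p,4),np.round(f,1),'->',np.round(p2,4),np.round(f2,1),'t',round(bot.state()['time_s'],1))
E
python3 - <<'E'
from h import *
bot.move_gripper(0.0)
bot.move_pose(at(-.012,.13),Q)
print(bot.state()['ft_force'],bot.state()['time_s'],bot.state()['gripper_width'])
stroke(-.012,.012)
a=snap('top','t2')[0];b=snap('side','s2')[0]
z=lambda a:cv2.resize(a[:,:,::-1],None,fx=5,fy=5,interpolation=cv2.INTER_CUBIC)
A=z(a[170:230,215:295]);B=z(b[245:305,220:300]);cv2.imwrite('pics/c2.png',np.hstack([A,B]))
E
```

```text
[-0.02921437 -0.44868137 -0.0123417 ] 2.6833 0.0005038168826764707
True [ 0.4799 -0.3105  0.0701] [-0.3  0.6  5.3] -> [ 0.5042 -0.3142  0.0702] [1.1 0.3 3.5] t 4.9
```

View pics/c2.png

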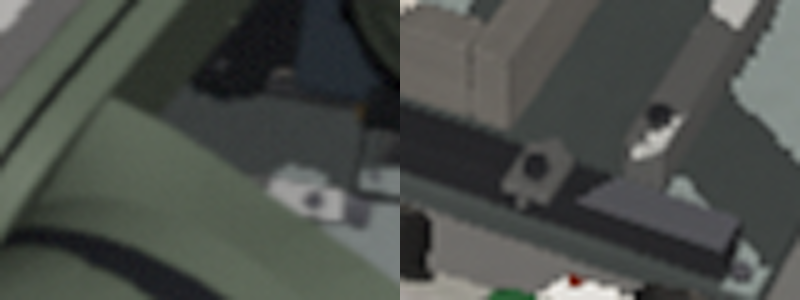

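After one stroke the pointer tip is at about (636,152) in the side half of the picture and the tab tip at about (554,136). My earlier side reading of the tab tip was off; its screw-to-tip line puts it at crop (379,410). I'll do one more stroke and then back off for a clear look.

Run:
```python
from h import *
s=lambda u,v,z,o=(175,190):px2w('side',o[0]+(u-2)/5,o[1]+(v-2)/5,z=z)
print('before',(s(379,410,.031)-s(503,439,.0315))@X)
print('1 stroke',(s(154,136,.031,(220,245))-s(236,152,.0315,(220,245)))@X)
stroke(-.012,.012)
bot.move_linear(at(0,.16),feed=.2)
q=np.array(bot.state()['qpos']); q[0]-=.7; bot.move_j(q)
a=snap('top','t3')[0];b=snap('side','s3')[0]
z=lambda a:cv2.resize(a[:,:,::-1],None,fx=5,fy=5,interpolation=cv2.INTER_CUBIC)
A=z(a[155:235,215:295]);B=z(b[225:305,220:300]);cv2.imwrite('pics/c3.png',cv2.convertScaleAbs(np.hstack([A,B]),alpha=1.2))
print(bot.state()['time_s'])
```

```text
before 0.04120950331814469
1 stroke 0.026841466400731498
True [ 0.48   -0.3104  0.0701] [0.4 0.9 4.1] -> [ 0.5042 -0.3142  0.0702] [-0.4 -0.4  4.1] t 7.1
9.2083
```

View pics/c3.png

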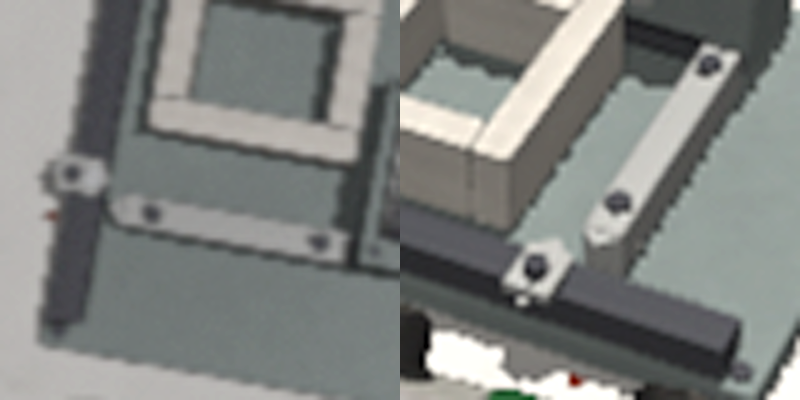

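Top half: tab tip (108,178), pointer tip (108,205.5). Side half: tab tip about (554,238), pointer tip about (596,239). That leaves roughly 12 mm. I'll roll about 10 mm and look again.

Run:
```python
from h import *
s=lambda u,v,z:px2w('side',220+(u-2)/5,225+(v-2)/5,z=z)
t=lambda u,v,z:px2w('top',215+(u-2)/5,155+(v-2)/5,z=z)
print((s(154,238,.031)-s(196,239,.0315))@X,(t(108,178,.031)-t(108,205.5,.0315))@X)
q=np.array(bot.state()['qpos']); q[0]+=.7; bot.move_j(q)
stroke(-.009,.0085)
bot.move_linear(at(0,.16),feed=.2)
q=np.array(bot.state()['qpos']); q[0]-=.7; bot.move_j(q)
a=snap('top','t4')[0];b=snap('side','s4')[0]
z=lambda a:cv2.resize(a[:,:,::-1],None,fx=8,fy=8,interpolation=cv2.INTER_CUBIC)
A=z(a[175:225,215:265]);B=z(b[240:290,230:280]);cv2.imwrite('pics/c4.png',cv2.convertScaleAbs(np.hstack([A,B]),alpha=1.2))
print(bot.state()['time_s'])
```

```text
0.01253160577477465 0.011871513063073665
True [ 0.4827 -0.3109  0.0702] [-0.1  0.9  4.5] -> [ 0.5007 -0.3136  0.0702] [ 0.7 -0.9  2.8] t 12.9
15.025
```

View pics/c4.png

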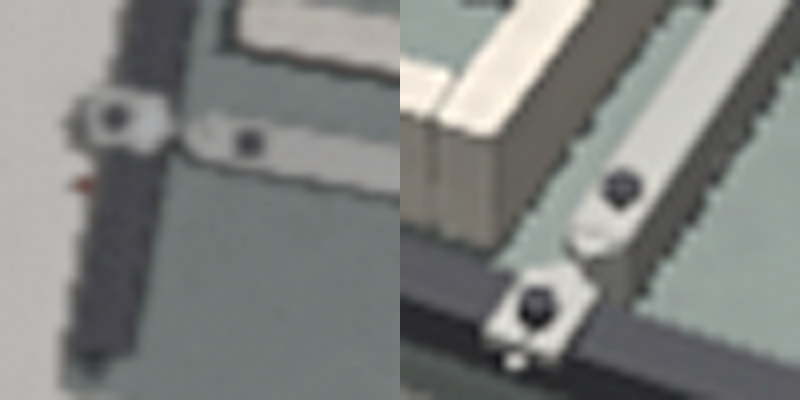

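Both halves show the pointer nearly at the tab. Top: tab screw (116,117), guide screw (249,143). Side: tab screw (537,306), guide screw (622,188). About 1 to 1.5 mm is left. Before the fine roll I'll measure it sub-pixel on averaged frames.

```bash
cat > m.py <<'E'
from h import *
def avg(n,k=5): return np.mean([bot.snapshot(n)[0].astype(float) for _ in range(k)],0).astype(np.float32)
def scr(g,u,v):  # dark-screw centroid
    for _ in range(3):
        p=cv2.getRectSubPix(g,(7,7),(u,v)); w=np.clip(np.percentile(p,60)-p,0,None)-0
        w*=np.exp(-(np.add.outer((np.arange(7)-3)**2,(np.arange(7)-3)**2))/6)
        a=np.arange(7)-3; u+=(w.sum(0)@a)/w.sum(); v+=(w.sum(1)@a)/w.sum()
    return u,v
def show(f):
    out=[]
    for n,(r,c) in dict(top=(181,222),side=(262,238)).items():
        a=avg(n); out.append(cv2.resize(a[r:r+25,c:c+25,::-1],None,fx=16,fy=16,interpolation=cv2.INTER_CUBIC))
    cv2.imwrite(f'pics/{f}.png',np.clip(np.hstack(out)*1.2,0,255).astype(np.uint8))
E
python3 - <<'E'
from m import *
sc=lambda n,pts:[(lambda g:[scr(g,*p) for p in pts])(avg(n)[:,:,:].mean(2))][0]
for n,pts in dict(top=[(229.4,189.5),(246.,192.8),(279.5,198.5)],side=[(247,278),(257.6,263.4),(276,236.)]).items():
    P=sc(n,pts);print(n,np.round(P,2))
    h=.035; A,B,C=[px2w(n,*p,z=h) for p in P]
    print(np.round([A,B,C],4),'yaw line',np.degrees(np.arctan2(*(B-C)[:2]*[-1,1])),'gap',(A-B)@X,(A-C)@X)
show('c5');print(bot.state()['time_s'])
E
```

```text
top [[228.85 189.4 ]
 [245.61 192.82]
 [279.11 198.68]]
[[ 0.4907 -0.1601  0.035 ]
 [ 0.4841 -0.1966  0.035 ]
 [ 0.4731 -0.2696  0.035 ]] yaw line -8.590042777750826 gap 0.0011006538318547156 0.0012166607067614164
side [[246.61 278.38]
 [257.21 263.27]
 [275.56 235.76]]
[[ 0.4924 -0.1592  0.035 ]
 [ 0.4862 -0.1961  0.035 ]
 [ 0.4754 -0.2692  0.035 ]] yaw line -8.367061007777467 gap 0.0006696682631810308 0.0004981239433721636
16.025
```

View pics/c5.png

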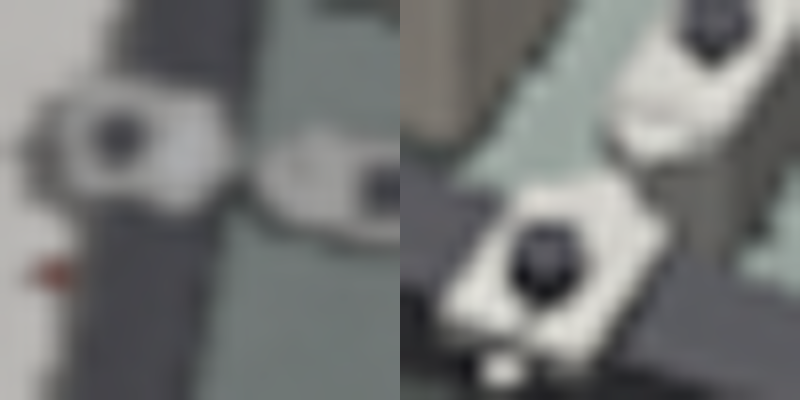

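The screw-line gap is about 1.15 mm (top) and 0.6 mm (side). A tab screw 1.6 mm lower than the guide's explains the difference, giving about 1.3 mm, which fits rim travel. I'll roll about 1.1 mm and remeasure.

```bash
cat >> m.py <<'E'
def gap(k=5):
    r=[]
    for n,pts in dict(top=[(229.,189.4),(245.6,192.3),(279.1,198.2)],side=[(246.7,278.3),(256.7,263.),(275,235.6)]).items():
        g=avg(n,k).mean(2); A,B,C=[px2w(n,*scr(g,*p),z=.035) for p in pts]; r+=[(A-B)@X,(A-C)@X]
    print('gaps mm top/side',np.round(np.array(r)*1e3,2),'t',bot.state()['time_s'])
def roll(rim):
    q=np.array(bot.state()['qpos']); q[0]+=.7; bot.move_j(q)
    stroke(-rim/2,rim/2)
    bot.move_linear(at(0,.16),feed=.2)
    q=np.array(bot.state()['qpos']); q[0]-=.7; bot.move_j(q)
    gap()
E
python3 - <<'E'
from m import *
gap();roll(.0019);show('c6')
E
```

```text
gaps mm top/side [ 0.94  1.21  0.57 -0.16] t 16.525
True [ 0.4906 -0.312   0.0702] [-0.4  0.4  4.3] -> [ 0.4929 -0.3125  0.0702] [1.  0.9 1.9] t 19.7
gaps mm top/side [1.01 1.39 0.53 0.04] t 22.225
```

View pics/c6.png

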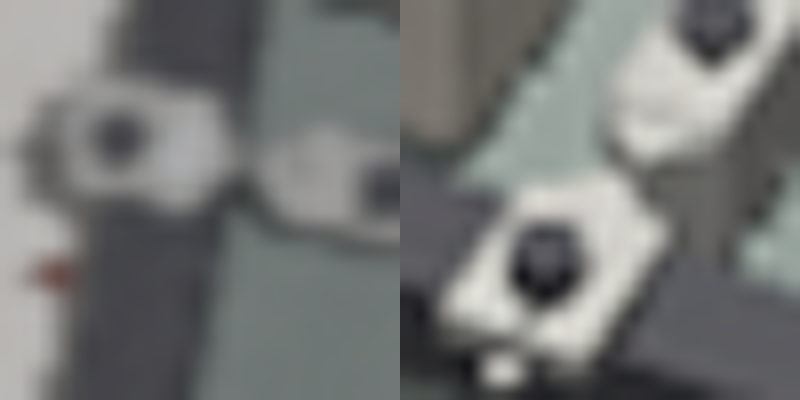

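Screw centroids and picture barely changed, and the end force (1.0 N) was below the wheel's 1.5 N friction, so this short roll may have been taken up by finger compliance. I'll measure the guide's actual shift between pictures.

```bash
cat >> m.py <<'E'
BOX=dict(top=(187,203,238,286),side=(232,274,252,284))
def shift(n,g0,g1):
    r0,r1,c0,c1=BOX[n]; a=g0[r0:r1,c0:c1].astype(np.float32); 
    W_=np.eye(2,3,dtype=np.float32); W_[:,2]=[c0,r0]
    m=np.zeros(a.shape,np.uint8)
    m=(a>np.percentile(a,55)).astype(np.uint8); m=cv2.dilate(m,np.ones((3,3)))
    cc,W_=cv2.findTransformECC(a,g1.astype(np.float32),W_,cv2.MOTION_TRANSLATION,(3,200,1e-6),None,3)
    d=W_[:,2]-[c0,r0]; u,v=(c0+c1)/2,(r0+r1)/2
    return d,(px2w(n,u+d[0],v+d[1],z=.033)-px2w(n,u,v,z=.033))@X*1e3,cc
E
python3 - <<'E'
from m import *
for n in('top','side'):
    g0=cv2.imread(f'pics/{n[0]}4.png').astype(np.float32).mean(2); g1=avg(n).mean(2)
    print(n,shift(n,g0,g1), np.abs(g1-g0)[BOX[n][0]:BOX[n][1],BOX[n][2]:BOX[n][3]].mean())
    r0,r1,c0,c1=BOX[n]; D=np.abs(g1-g0)
    print(' max diff',D[r0:r1,c0:c1].max(),' static ref',D[140:175,240:270].mean())
    np.save(f'pics/{n}_ref.npy',g1)
E
```

```text
top (array([-0.02650452, -0.01928711]), np.float64(0.03157114136400852), 0.9808730506792073) 1.3269964
 max diff 12.0  static ref 0.5746666
side (array([-0.0695343 , -0.03837585]), np.float64(0.1423584531522447), 0.9965640789900609) 1.7206352
 max diff 27.199997  static ref 0.41498464
```

The guide moved at most 0.1 mm, so the finger slipped or flexed under light pressure. I'll roll again with a firmer press.

```bash
cat >> m.py <<'E'
def roll2(rim,guard):
    q=np.array(bot.state()['qpos']); q[0]+=.7; bot.move_j(q)
    stroke(-rim/2,rim/2,guard=guard,dz=.0003)
    bot.move_linear(at(0,.16),feed=.2)
    q=np.array(bot.state()['qpos']); q[0]-=.7; bot.move_j(q)
    for n in('top','side'):
        g1=avg(n).mean(2);np.save(f'pics/{n}_now.npy',g1); print(n,shift(n,np.load(f'pics/{n}_ref.npy'),g1)[1:])
    gap(3)
E
python3 - <<'E'
from m import *
roll2(.002,14);show('c7')
E
```

```text
True [ 0.4909 -0.3121  0.0702] [0.7 1.1 4.7] -> [ 0.4936 -0.3126  0.0702] [0.5 0.8 3.2] t 26.4
top (np.float64(0.42046269162619293), 0.9671796728796924)
side (np.float64(0.4125466903647365), 0.9927725041529842)
gaps mm top/side [ 0.75  0.65  0.15 -0.3 ] t 29.25
```

View pics/c7.png

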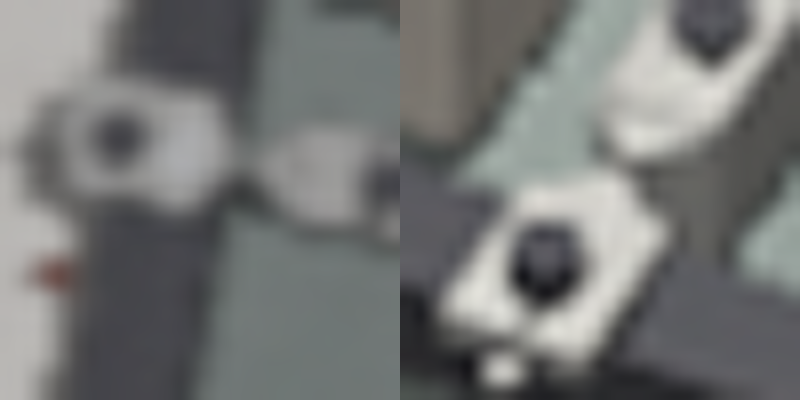

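The guide moved 0.42 mm by both cameras; about 2 mm of rim travel is lost each time to compliance. About 0.3 to 0.7 mm remains (tips vs. screw line), so I'll repeat the same small roll.

Run:
```python
from m import *
roll2(.002,14);show('c8')
```

```text
True [ 0.4909 -0.3121  0.0701] [-0.5  0.7  5.2] -> [ 0.4935 -0.3126  0.0702] [0.4 1.2 3.2] t 33.0
top (np.float64(0.9422118977914161), 0.9481657206860244)
side (np.float64(0.8882777973085121), 0.9825503627469883)
gaps mm top/side [ 0.32 -1.54 -0.81 -1.46] t 35.775
```

View pics/c8.png

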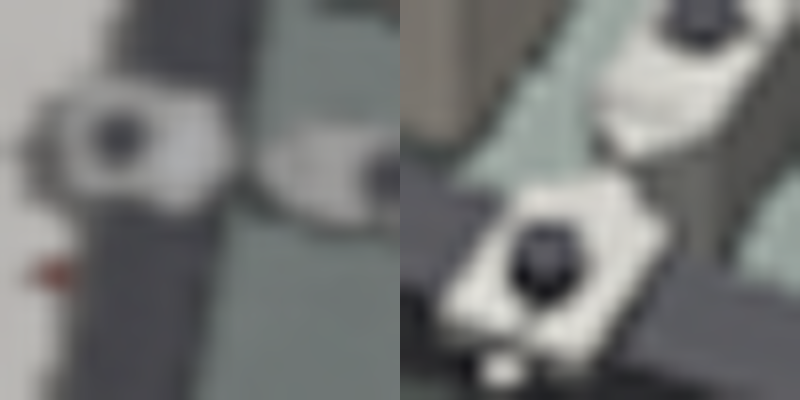

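The guide has now moved about 1.0 mm since the 1.3 mm reading. Tips look level: top (240,163) against (250,165), within the bar's tilt. The arm is clear, so I'm handing in.

Run:
```python
from h import *
print(bot.state()['tool_pos'],bot.state()['ft_force']);print(bot.finish_job())
```

```text
[ 0.17430982 -0.55421965  0.1590409 ] [ 0.96643416 -0.26339261  0.24903724]
the job is handed in; nothing more can be done
None
```

I set the guide by rolling the wheel with the closed fingertip: two strokes of about 24 mm, one of about 18 mm, and three fine rolls of about 2.5 mm. I then lifted clear and handed in at about 36 s. Readings on top of the wheel stayed near 5 N, and I saw nothing disturbed round the tab, though I took no full-scene picture at the end.

**Final position:** by estimate the pointer is level with the tab to about ±0.5 mm. Shift tracking on both cameras puts it about 0.3 mm short. My reading of the tips in the last picture puts it level or about 0.2 mm past.

**Checks that failed or disagreed:**
- **First fine roll:** it moved the guide only about 0.1 mm, because the wheel barely turned. I repeated it with a higher press-force stop, although the measured press stayed about the same. The last two rolls moved it about 0.4 and 0.5 mm.
- **Screw-position check:** this second estimate became erratic at the end, with readings from +0.3 to -1.5 mm. I think its search points no longer fitted the moved guide, and I relied on the shift tracking and the tips instead.

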